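# Refit a bayonet fuse carrier in the tube bender's control box

## Task

Take the fuse carrier with the green knob from the wooden rack and fit it in the empty bayonet socket on top of the bender's control box: push it in against the spring, turn it clockwise as far as it goes and let it come back up into its notch, so that it stays locked when you let go. Feel your way gently and never force it (the plastic socket breaks at about 40 N), and leave the other carriers and everything else on the bench where they are.

Things in the scene. Friction and masses are not known exactly. Their poses are not given: they have to be found in the camera images.
- carrier_green: fuse carrier, 50 to 80 g, upright, 66.5 mm tall. Origin: centre of the flat brass nose at its foot; z up its axis. White barrel 18 mm diameter (the lowest 7 mm taper to 10 mm) up to 44.5 mm; green knob flange 27 mm diameter from 44.5 to 48.5 mm; on it a green grip bar 26 mm long in x, 12 mm wide in y, up to 66.5 mm: pinch it across the 12 mm. A half turn about z gives the same part.
- lugs (a point): point on the green carrier's axis 33.5 mm above its origin, level with its two brass bayonet lugs. They stick out of the barrel along its +x and -x (in line with the grip bar) to 12.5 mm from the axis, each 4 mm wide (y) and 3 mm high (z). Axes as the carrier.
- carrier_red: identical to carrier_green except for its red knob; stands in another well of the rack, to be left there. Origin and axes as for carrier_green.
- carrier_yellow: identical to carrier_green except for its yellow knob; stands in another well of the rack, to be left there. Origin and axes as for carrier_green.
- rack: fixed wooden block 60 (x) x 170 (y) x 44 mm high, origin at the centre of its underside, with three wells of 21 mm diameter, 30 mm deep, in a row along its y at -52, 0 and +52 mm. Each holds a carrier, its nose 14 mm above the bench, colours in any order, turned anyhow; lift straight up by 40 mm to clear.
- control_box: fixed control box 160 (x) x 240 (y) x 90 mm high, black sides, aluminium top; origin at the centre of its underside. On top: the empty socket, a second socket 75 mm further along +y with a grey carrier locked in (fixed; 33 mm above the top), a cam switch and a speed knob (lower). Behind it (+x) a regulator with a red knob, 102 mm above the bench.
- socket (a point): centre of the empty socket's mouth, on top of its grey bezel (38 mm diameter, 5 mm proud, 95 mm above the bench); axes as the box. Bore 20 mm, rim chamfered 1 mm. Two opposite entry slots 5 mm wide, each with a white line, are turned from the box's +x and -x anticlockwise (seen from above) by 0.2 to 0.9 rad, how far is in no reading. Lugs enter within 0.05 rad of true: look, or turn with them resting lightly on it.
- spring (a point): where the nose meets the spring contact, 31.5 mm below the mouth on the socket's axis (the lugs are then 0.5 mm above the bezel); axes as the box. From here the spring pushes up by 0.8 N per mm: 6 N when locked, 10 N at full depth, 13 mm lower, where the knob's flange lands on the bezel. A carrier that is not locked is pushed out to about here.
- locked (a point): where the centre of the nose is when locked, 39 mm below the mouth (5.5 mm gap between flange and bezel); axes as the box. To lock, from the slots push the nose 4 to 5.5 mm below this point, turn clockwise seen from above under a tooth by 0.79 rad (solid stop at 0.86 rad), then relax: the spring lifts the lugs into the notches. Anticlockwise from the slots is blocked.
- roller: spare cream nylon bending roller standing on end, 76 mm diameter, 50 mm high, origin at the centre of its underside; not needed
- oil_bottle: white bottle with red cap, 52 mm diameter, 140 mm high, origin at the centre of its underside; not needed
- screwdriver: orange-handled screwdriver lying on the bench; not needed
- wrench: steel wrench lying on the bench; not needed
- bush: aluminium bush 38 mm diameter, 30 mm high, standing on the bench, origin at the centre of its underside; not needed

How it is judged:
On the way:
1. the green carrier is pushed into the socket against its spring, more than 2.5 mm deeper than where it locks (z of carrier_green in the frame of socket below -0.0415 m and horizontal distance between carrier_green and socket below 0.004 m), for 0.05 s.
At the end, for the whole second after the job is handed in: the green carrier sits locked in the socket's notches, held up against them by the spring and let go: its origin 37.5 to 40.3 mm below the socket's mouth, within 3 mm of its axis, upright within 0.08 rad and at rest (z of carrier_green in the frame of socket between -0.0403 and -0.0375 m and horizontal distance between carrier_green and socket below 0.003 m and angle between carrier_green's own z axis and vertical below 0.08 rad and linear speed of carrier_green below 0.01 m/s); the robot touches nothing.
It fails at once if the socket or box is loaded by the green carrier with more than 40 N (contact force between carrier_green and control_box above 40 N).
It fails at once if one of the other carriers is moved by more than 10 mm (distance of any of carrier_red, carrier_yellow from where it was at the start of the episode above 0.01 m).
It fails at once if another loose thing on the bench is moved by more than 20 mm (distance of any of roller, oil_bottle, screwdriver, wrench, bush from where it was at the start of the episode above 0.02 m).
It also fails if it takes over 72 s, if anything falls off the work surface, if the arm or the gripper's body presses on something with over 40 N, if the wrist force passes 120 N, or if a joint passes its speed limit or range.

## Robot

A 6-joint arm with a two-finger parallel gripper is mounted at the origin on the work surface. World frame = base frame: x ahead of the robot, y to its left, z up, the work surface at z = 0. Lengths are in m, angles in rad, forces in N, time in s.
With the tool pointing down it reaches from about 0.3 to 1 m from the base axis. Payload 5.1 kg.
Tool frame: the origin (TCP) lies at the very end of the fingers, on their centre line; the grasp point (between the pads) lies 19 mm behind it; z points along the fingers, y is the line along which they close (so a half turn about z gives the same grasp; the last joint's range is limited). The gripper opens to 95 mm and grips with 3 to 60 N. Pads are 20 mm wide; open, the fingers measure 119 mm over their backs; the gripper's body (75 mm by 180 mm) begins 59 mm behind the grasp point.
Start: joints at [1.141, 0.124, 1.65, -0, 1.367, -0.083], TCP at [0.221, 0.611, 0.215] pointing down, gripper open.
Joint ranges: [-2.61, 2.61], [-1.02, 2.33], [0.03, 2.71], [-1.35, 4.49], [0.32, 2.68], [-2.91, 2.91]. Speed limits (rad/s): [2.57, 2.57, 3.14, 3.14, 3.14, 3.14].

## Interface

Orientations are given as a unit quaternion [x, y, z, w].
In Python, from rig import read_state, viewer, env gives the robot as it stands.
- The arm moves only by the shell command python3 -m jog 'ROWS' [FORCE]. ROWS is JSON, a list of rows, each a list of 5 numbers: the shift along the world's x, y, z in cm, then the turn about the world's z in degrees, then the closure, from 0 (fully open) to 1 (shut). A call has 1 to 5 rows; each row shifts and turns the commanded pose from where the row before left it; what a row does not reach is not made up. A row lasts 1/8 s, in which the tool goes at most 62.5 mm and 10.7 degrees, less where a joint would pass 70% of its speed; a pose out of reach is approached as far as the arm can. A call with a gripper value outside its range is refused whole. The fingers move at their own pace and stop on an object; FORCE is the grip in N (left out, the last holds). Time passes only in rows, so rows that do not move let the fingers close. It gives the time, the measured TCP pose, the force, the opening and the grip force at its end, in the units of the state.
- read_state(): the state, without advancing time (a new reading comes with each control period).
- viewer.camera(name): name is "scene" or "top"; returns the picture (384x512x3 uint8, red, green, blue); there is no depth.
- viewer.camera_model(name): a dict with "fx", "fy", "cx", "cy" (pixels), "extrinsics" (4x4, takes a point from world to camera coordinates). Camera axes: x right, y down, z forward; pixel columns grow to the right and rows downward; lengths in m; the calibration is good to about 2 mm. A picture is of the moment at which its call begins. camera_model takes no time and is no camera call.
- env.finish_job(): hands the job in; it is judged then, once.
The state is a dict: "time": time; "joint_positions": joint angles; "qd": joint speeds; "joint_efforts": joint torques, N m; "eef_pos": TCP position; "eef_rot": TCP orientation; "contact_force": force on the tool from outside, world axes, zero at the start; "wrist_torque": the same for the moment, N m; "width": finger opening in m; "gripper_force": force on a finger pad.
Only numpy, scipy, OpenCV 4.12 (cv2) and the standard library are available. Lean on these libraries where they do the work, as an engineer would, in place of code of your own. Each camera call takes 0.05 s, during which the arm holds its last target. There are 200 camera calls.

## Working session

There is one attempt and no reset: what is moved stays moved. The work goes in short steps, Python scripts to look and compute and a shell command to move; the robot and the scene stay as the last step left them, time stands still between calls to the robot, and variables do not carry over. Pictures are saved under pics/ and viewed, at most 10 in all, crops included, and the job is handed in when it is done.

```bash
mkdir -p pics; python3 - <<'E'
from rig import read_state, viewer
import cv2,numpy as np
for n in("scene","top"):
    im=viewer.camera(n); cv2.imwrite(f"pics/{n}0.png",cv2.resize(im[:,:,::-1],(800,600),interpolation=cv2.INTER_CUBIC))
    np.save(f"pics/{n}0.npy",im)
    m=viewer.camera_model(n); print(n,m["fx"],m["cx"],m["cy"],np.round(m["extrinsics"],3).tolist())
s=read_state();print(s["time"],s["eef_pos"],s["eef_rot"],s["contact_force"],s["width"])
E
```

```text
scene 350.59737403885646 258.21472349045774 198.5291937616605 [[-0.355, 0.935, 0.013, 0.184], [0.748, 0.292, -0.595, -0.346], [-0.561, -0.201, -0.803, 1.308], [0.0, 0.0, 0.0, 1.0]]
top 470.5066755561574 252.64690993800892 194.6430446935771 [[-0.014, -1.0, 0.014, -0.017], [-0.988, 0.011, -0.155, 0.541], [0.155, -0.016, -0.988, 1.397], [0.0, 0.0, 0.0, 1.0]]
0.1 [0.22069959 0.61076415 0.21349848] [ 1.72532454e-01  9.85003376e-01 -9.17146043e-04 -2.46574255e-04] [-0.3457911  -0.74108205  0.28455428] 0.09497979401061084
```

View pics/top0.png

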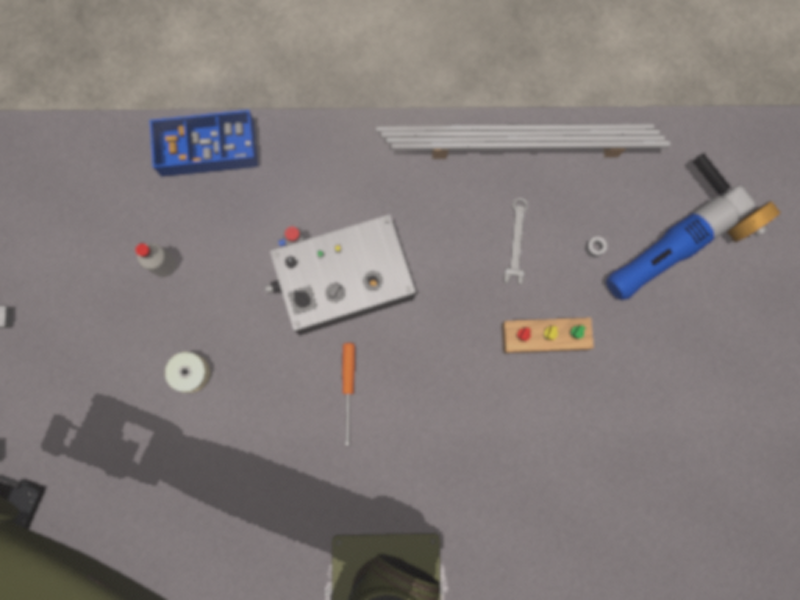

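View pics/scene0.png

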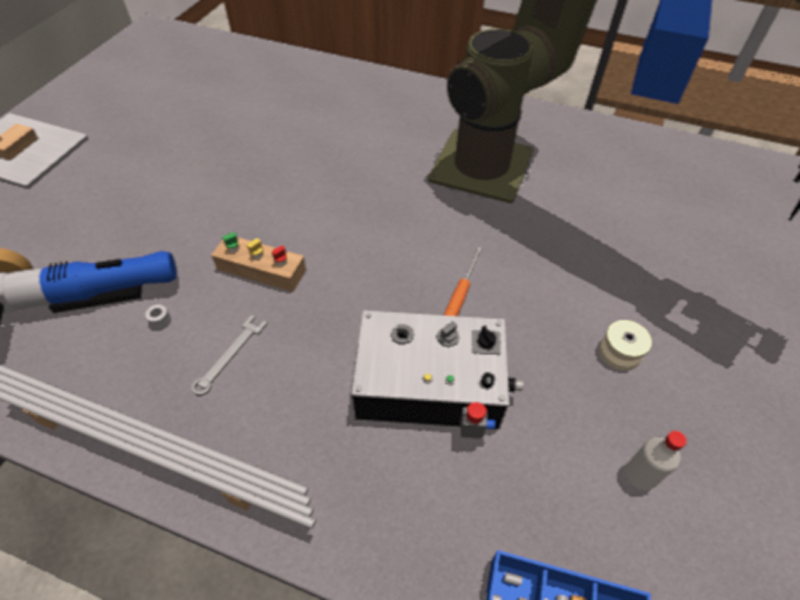

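The top view shows the green carrier at about (578,331) and the empty socket at about (373,282), in 800x600 pixels. The scene view has green at (231,242) and the socket at (402,333). Next I measure both and zoom in.

```bash
cat > h.py <<'E'
from rig import read_state, viewer
import cv2,numpy as np
def ray(n,u,v):
    m=viewer.camera_model(n);E=np.array(m["extrinsics"]);R,t=E[:3,:3],E[:3,3]
    return -R.T@t, R.T@np.array([(u-m["cx"])/m["fx"],(v-m["cy"])/m["fy"],1])
def plane(n,u,v,z):
    c,d=ray(n,u,v);return c+d*(z-c[2])/d[2]
def proj(n,p):
    m=viewer.camera_model(n);E=np.array(m["extrinsics"]);q=E[:3,:3]@np.array(p)+E[:3,3]
    return np.array([m["fx"]*q[0]/q[2]+m["cx"],m["fy"]*q[1]/q[2]+m["cy"]])
def two(p1,p2):  # top, scene pixels -> point + gap
    (c,d),(e,f)=ray("top",*p1),ray("scene",*p2)
    s=np.linalg.lstsq(np.c_[d,-f],e-c,rcond=None)[0];a,b=c+d*s[0],e+f*s[1];return (a+b)/2,np.linalg.norm(a-b)
def mask(im,lo,hi,box,s=110,v=40):
    h=cv2.cvtColor(im,cv2.COLOR_RGB2HSV);m=cv2.inRange(h,(lo,s,v),(hi,255,255));k=np.zeros_like(m)
    x,y,X,Y=box;k[y:Y,x:X]=m[y:Y,x:X];return k
def crop(im,u,v,r,size):
    u,v=int(u),int(v);return cv2.resize(im[v-r:v+r,u-r:u+r,::-1],(size,size),interpolation=cv2.INTER_CUBIC)
E
python3 - <<'E'
from h import *
T=np.load("pics/top0.npy");S=np.load("pics/scene0.npy")
g={}
for nm,lo,hi in(("green",50,85),("yellow",22,35)):
  for n,im,b in(("top",T,(340,195,390,225)),("scene",S,(135,140,200,175))):
    m=mask(im,lo,hi,b);ys,xs=np.nonzero(m);g[n]=(xs.mean(),ys.mean());print(nm,n,len(xs),g[n],plane(n,*g[n],.07))
  print(two(g["top"],g["scene"]))
cv2.imwrite("pics/c1.png",np.vstack([np.hstack([crop(T,370,212,18,300),crop(T,239,180,14,300)]),np.hstack([crop(S,148,155,18,300),crop(S,257,213,14,300)])]))
E
```

```text
green top 29 (np.float64(369.58620689655174), np.float64(212.13793103448276)) [ 0.47968919 -0.37268109  0.07      ]
green scene 53 (np.float64(147.28301886792454), np.float64(153.58490566037736)) [ 0.48248794 -0.37186591  0.07      ]
(array([ 0.48018152, -0.37375241,  0.06699966]), np.float64(0.0005875311969575232))
yellow top 62 (np.float64(352.3225806451613), np.float64(212.58064516129033)) [ 0.47897668 -0.32080015  0.07      ]
yellow scene 45 (np.float64(163.06666666666666), np.float64(157.55555555555554)) [ 0.47943026 -0.31959271  0.07      ]
(array([ 0.47888137, -0.32060989,  0.06912593]), np.float64(0.000847797579014536))
```

View pics/c1.png

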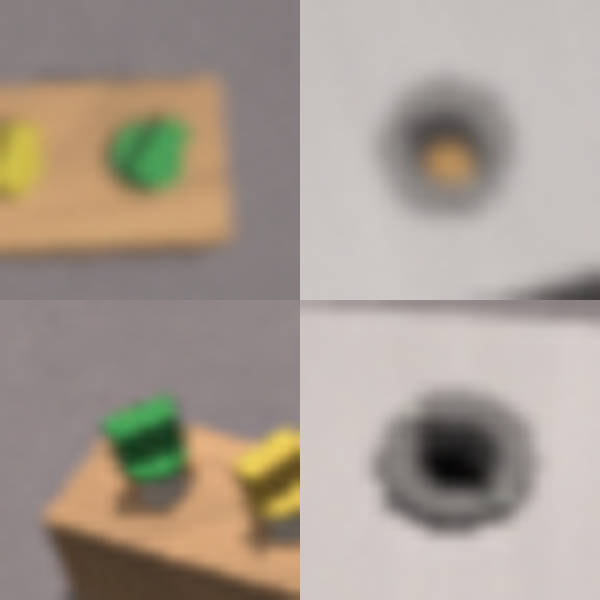

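The carrier sits in the rack's end well, 53 mm from the yellow one, which fits the 52 mm spacing. Next: the bar's yaw, the box's yaw, the socket centre and a first look at the slot angle.

```bash
python3 - <<'E'
from h import *
T=np.load("pics/top0.npy");S=np.load("pics/scene0.npy")
# bar: bright green (lit top face), upscaled
def yaw(n,im,b,z):
    k=8;x,y,X,Y=b;c=cv2.resize(im[y:Y,x:X],None,fx=k,fy=k,interpolation=cv2.INTER_CUBIC)
    h=cv2.cvtColor(c,cv2.COLOR_RGB2HSV)
    for v in(110,130,145):
        m=cv2.inRange(h,(50,100,v),(85,255,255));cs=cv2.findContours(m,0,1)[0]
        if not cs: continue
        q=max(cs,key=cv2.contourArea)[:,0]
        P=np.array([plane(n,(a+.5)/k-.5+x,(e+.5)/k-.5+y,z)[:2] for a,e in q]).astype(np.float32)
        r=cv2.minAreaRect(P);bp=cv2.boxPoints(r);e1,e2=bp[1]-bp[0],bp[2]-bp[1];L=max(e1,e2,key=np.linalg.norm)
        print(n,v,np.round(r[0],4),np.round(sorted(r[1]),4),np.degrees(np.arctan2(L[1],L[0]))%180)
yaw("top",T,(345+10,195,390,228),.0805);yaw("scene",S,(132,140,158,172),.0805)
# box top
for n,im,b in(("top",T,(165,130,275,220)),("scene",S,(220,195,335,260))):
    h=cv2.cvtColor(im,cv2.COLOR_RGB2HSV);m=cv2.inRange(h,(0,0,150),(180,40,255));k=np.zeros_like(m);x,y,X,Y=b;k[y:Y,x:X]=m[y:Y,x:X]
    c=max(cv2.findContours(k,0,2)[0],key=cv2.contourArea)
    P=np.array([plane(n,*p,.09)[:2] for p in c[:,0].astype(float)]).astype(np.float32)
    r=cv2.minAreaRect(P);bp=cv2.boxPoints(r);e1,e2=bp[1]-bp[0],bp[2]-bp[1];L=max(e1,e2,key=np.linalg.norm)
    print("box",n,np.round(r[0],4),np.round(r[1],4),np.degrees(np.arctan2(L[1],L[0]))%180)
# bezel: darker than top, each view
cen={}
for n,im,(u,v) in(("top",T,(239,180)),("scene",S,(257,213))):
    r=10;k=8;g=cv2.resize(cv2.cvtColor(im,cv2.COLOR_RGB2GRAY)[v-r:v+r+1,u-r:u+r+1],None,fx=k,fy=k,interpolation=cv2.INTER_CUBIC)
    m=(g<(168 if n=="top" else 172)).astype(np.uint8)
    cs=[c for c in cv2.findContours(m,0,1)[0]]
    c=min((c for c in cs if cv2.contourArea(c)>1500),key=lambda c:np.linalg.norm(c[:,0].mean(0)-84))
    P=np.array([plane(n,(a+.5)/k-.5+u-r,(e+.5)/k-.5+v-r,.094)[:2] for a,e in c[:,0]]).astype(np.float32)
    e=cv2.fitEllipse(P);print("bezel",n,np.round(e[0],4),np.round(e[1],4));cen[n]=e[0]
# rectified socket views 0.3 mm/px, world axes: right=+x, up=+y
out=[]
for n,im in(("top",T),("scene",S)):
    cx,cy=cen[n];N=300;s=.05/N
    X,Y=np.meshgrid((np.arange(N)-N/2)*s+cx,cy-(np.arange(N)-N/2)*s)
    m=viewer.camera_model(n);E=np.array(m["extrinsics"]);q=np.stack([X,Y,X*0+.095],-1)@E[:3,:3].T+E[:3,3]
    w=cv2.remap(im,(m["fx"]*q[...,0]/q[...,2]+m["cx"]).astype(np.float32),(m["fy"]*q[...,1]/q[...,2]+m["cy"]).astype(np.float32),cv2.INTER_CUBIC)
    out.append(cv2.convertScaleAbs(w[:,:,::-1],alpha=1.3,beta=-20))
cv2.imwrite("pics/sock.png",np.hstack(out))
E
```

```text
top 110 [ 0.4783 -0.3705] [0.0207 0.024 ] 99.07357
top 130 [ 0.4782 -0.3743] [0.0139 0.0232] 144.13577
top 145 [ 0.4784 -0.3755] [0.0117 0.0217] 146.74841
scene 110 [ 0.4816 -0.3726] [0.0111 0.0232] 142.31598
scene 130 [ 0.4811 -0.3732] [0.0095 0.0231] 143.13556
scene 145 [ 0.4806 -0.3736] [0.0085 0.023 ] 140.88268
box top [0.5995 0.078 ] [0.1624 0.2436] 107.082726
box scene [0.5969 0.0773] [0.1641 0.2465] 106.92766
bezel top [0.5793 0.019 ] [0.037  0.0391]
bezel scene [0.5818 0.0199] [0.0394 0.0427]
```

View pics/sock.png

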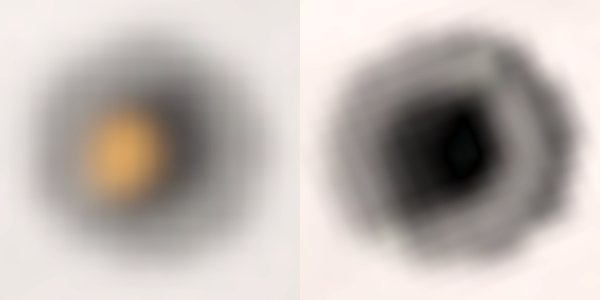

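The bar lies at about 143° (carrier x) with the carrier at (0.480, -0.374). The box's yaw is about 17° and the socket is near (0.580, 0.0195). The socket picture suggests slots at roughly 55–70° in the world. Moving over the rack.

```bash

python3 -m jog '[[1.4,-5.5,0,-1,0.3],[1.4,-5.5,0,-1,0.3],[1.4,-5.5,0,-1,0.3],[1.4,-5.5,0,-1,0.3],[1.4,-5.5,0,-1,0.3]]' 15
python3 -m jog '[[1.4,-5.5,0,-1,0.3],[1.4,-5.5,0,-1,0.3],[1.4,-5.5,0,-1,0.3],[1.4,-5.5,0,-1,0.3],[1.4,-5.5,0,-1,0.5]]'
python3 -m jog '[[1.4,-5.5,0,-1,0.5],[1.4,-5.5,0,-1,0.5],[1.4,-5.5,0,-1,0.5],[1.4,-5.5,0,-1,0.5],[1.4,-5.5,0,-1,0.5]]'
```

```text
time: 0.72
eef_pos: [0.2909, 0.3344, 0.2142]
eef_rot: [0.215, 0.977, -0.0, 0.0]
contact_force: [1.1, 0.0, 0.9]
width: 0.0671
gripper_force: 0.0
time: 1.35
eef_pos: [0.3608, 0.0596, 0.2145]
eef_rot: [0.258, 0.966, 0.0, 0.0]
contact_force: [0.9, 0.2, -0.6]
width: 0.0609
gripper_force: 0.0
time: 1.98
eef_pos: [0.4308, -0.2156, 0.2143]
eef_rot: [0.3, 0.954, 0.0, -0.0]
contact_force: [0.7, -0.0, 1.2]
width: 0.0476
gripper_force: 0.0
```

```bash

python3 -m jog '[[1.6,-5.3,-1,-1,0.5],[1.6,-5.3,-2,-1,0.5],[1.7,-5.2,-3,0,0.5],[0,0,-3,0,0.5],[0,0,0,0,0.5]]'
python3 - <<'E'
from h import *
T=viewer.camera("top");S=viewer.camera("scene")
cv2.imwrite("pics/c2.png",np.hstack([crop(T,370,212,30,390),crop(S,148,150,30,390)]))
E
```

```text
time: 2.6
eef_pos: [0.4779, -0.3704, 0.1205]
eef_rot: [0.317, 0.949, 0.002, -0.004]
contact_force: [-0.8, 0.0, 0.0]
width: 0.0473
gripper_force: 0.0
```

View pics/c2.png

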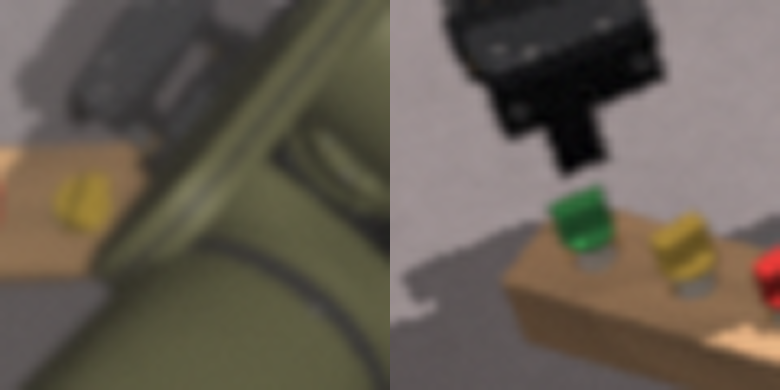

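The gripper is directly over the green carrier with its fingers in line with the bar's sides. Descending.

```bash

python3 -m jog '[[0,0,-1.5,0,0.5],[0,0,-2,0,0.5],[0,0,0,0,0.5],[0,0,0,0,0.5]]'
```

```text
time: 3.2
eef_pos: [0.4799, -0.3715, 0.0895]
eef_rot: [0.316, 0.949, 0.0, -0.0]
contact_force: [-0.3, -0.7, -0.3]
width: 0.0469
gripper_force: 0.0
```

```bash

python3 -m jog '[[0,-0.2,-1.2,0,0.5],[0,0,-1.2,0,0.5],[0,0,0,0,0.5],[0,0,0,0,1],[0,0,0,0,1]]' 15
python3 -m jog '[[0,0,0,0,1],[0,0,0,0,1],[0,0,0,0,1],[0,0,0,0,1]]' 20
```

```text
time: 3.82
eef_pos: [0.4802, -0.374, 0.0661]
eef_rot: [0.316, 0.949, -0.0, 0.0]
contact_force: [-0.3, -0.2, 0.7]
width: 0.0329
gripper_force: 0.0
time: 4.32
eef_pos: [0.4801, -0.3738, 0.0659]
eef_rot: [0.316, 0.949, -0.0, 0.0]
contact_force: [0.4, 0.2, 0.3]
width: 0.0117
gripper_force: 20.0
```

```bash

python3 -m jog '[[0,0,1,0,1],[0,0,3,0,1],[0,0,4,0,1],[0,0,4,0,1],[0,0,1.4,0,1]]' 30
python3 -m jog '[[0.6,5,0,-5,1],[1.2,5,0,-8,1],[1.2,5,0,-8,1],[1.2,5,0,-8,1],[1.2,5,0,-8,1]]'
```

```text
time: 4.95
eef_pos: [0.4811, -0.3748, 0.2035]
eef_rot: [0.316, 0.949, -0.001, 0.003]
contact_force: [-0.4, -1.0, -0.4]
width: 0.0122
gripper_force: 30.0
time: 5.58
eef_pos: [0.5335, -0.1219, 0.1984]
eef_rot: [0.603, 0.798, -0.0, -0.001]
contact_force: [0.8, -0.2, -0.3]
width: 0.0118
gripper_force: 30.0
```

```bash

python3 -m jog '[[1.5,4.8,0,-9,1],[1.5,4.8,0,-9,1],[1.6,4.75,0,-9,1],[0,0,-2,-9,1],[0,0,0,0,1]]'
python3 -m jog '[[0,0,0,0,1]]'
python3 - <<'E'
from h import *
s=read_state();p=s["eef_pos"];q=s["eef_rot"];a=2*np.arctan2(q[1],q[0]);print("tool x deg",np.degrees(a)%180, s["joint_positions"])
S=viewer.camera("scene");T=viewer.camera("top");np.save("pics/s3.npy",S)
u,v=proj("scene",[p[0],p[1],p[2]-.02]);print(u,v)
m=mask(S,50,85,(int(u)-20,int(v)-20,int(u)+20,int(v)+20));ys,xs=np.nonzero(m);print(len(xs),xs.mean(),ys.mean(),xs.min(),xs.max())
print("nose exp",proj("scene",[p[0],p[1],p[2]-.0519]),"axis flange",proj("scene",[p[0],p[1],p[2]-.0054]))
cv2.imwrite("pics/c3.png",np.hstack([crop(S,u,v+8,25,500)]))
E
```

```text
time: 6.2
eef_pos: [0.5781, 0.0205, 0.1765]
eef_rot: [0.818, 0.576, -0.002, -0.002]
contact_force: [-0.5, -0.8, -0.3]
width: 0.0118
gripper_force: 30.0
time: 6.32
eef_pos: [0.5796, 0.0194, 0.1793]
eef_rot: [0.818, 0.575, -0.0, -0.0]
contact_force: [-0.5, -0.0, -0.7]
width: 0.0118
gripper_force: 30.0
tool x deg 70.21738812035966 [-5.91142290e-02 -4.28835672e-03  1.84459175e+00 -8.65713985e-05
  1.30223833e+00  2.86180494e-01]
257.46932496320386 197.88999204613413
42 259.0 193.28571428571428 253 263
nose exp [257.32386145 205.50266459] axis flange [257.53886225 194.25083483]
```

View pics/c3.png

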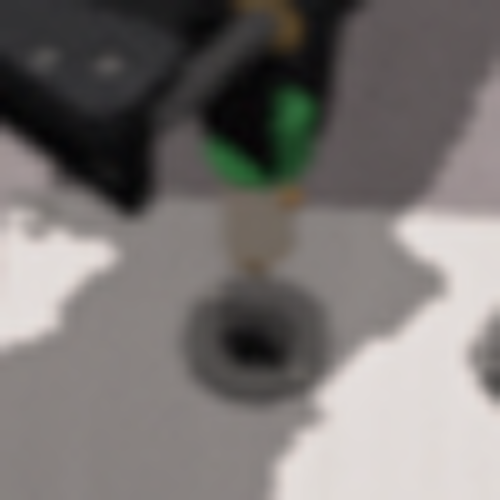

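The carrier hangs upright over the socket: nose at about (253,272) in the crop, bezel centre about (258,340), one lug visible on the right. A faint line at about (300,368) agrees with slots near 63°. Descending gently.

```bash

python3 -m jog '[[0,0,-1.5,0,1],[0,0,-1.5,0,1],[0,0,-0.5,0,1],[0,0,-0.3,0,1],[0,0,0,0,1]]'
python3 -m jog '[[0,0,-0.3,0,1],[0,0,-0.3,0,1],[0,0,0,0,1]]'
```

```text
time: 7.05
eef_pos: [0.58, 0.0198, 0.1416]
eef_rot: [0.818, 0.575, -0.0, -0.0]
contact_force: [0.6, 0.4, -1.2]
width: 0.0118
gripper_force: 30.0
time: 7.42
eef_pos: [0.5799, 0.0198, 0.1354]
eef_rot: [0.819, 0.575, -0.0, -0.0]
contact_force: [-0.2, 0.1, -0.4]
width: 0.0115
gripper_force: 30.0
```

```bash

python3 -m jog '[[0,0,-0.4,0,1],[0,0,-0.4,0,1],[0,0,-0.4,0,1],[0,0,-0.4,0,1],[0,0,0,0,1]]'
```

```text
time: 8.05
eef_pos: [0.5799, 0.0198, 0.1192]
eef_rot: [0.819, 0.574, -0.0, -0.0]
contact_force: [0.1, 1.4, -1.6]
width: 0.0115
gripper_force: 30.0
```

```bash

python3 -m jog '[[0,0,-0.2,0,1],[0,0,-0.1,0,1],[0,0,0,0,1]]'
python3 -m jog '[[0,0,-0.1,0,1],[0,0,0,0,1]]'
python3 -m jog '[[0,0,-0.1,0,1],[0,0,0,0,1]]'
```

```text
time: 8.43
eef_pos: [0.5799, 0.0198, 0.1166]
eef_rot: [0.818, 0.575, -0.0, -0.0]
contact_force: [0.3, 0.3, -0.4]
width: 0.0112
gripper_force: 30.0
time: 8.68
eef_pos: [0.58, 0.0198, 0.1156]
eef_rot: [0.818, 0.575, 0.0, 0.0]
contact_force: [0.3, -0.4, -1.2]
width: 0.0119
gripper_force: 30.0
time: 8.93
eef_pos: [0.58, 0.0198, 0.1148]
eef_rot: [0.819, 0.575, 0.0, 0.0]
contact_force: [-0.7, -0.7, -0.0]
width: 0.0117
gripper_force: 30.0
```

```bash

python3 -m jog '[[0,0,-0.1,0,1],[0,0,0,0,1]]'
python3 -m jog '[[0,0,-0.05,0,1],[0,0,0,0,1]]'
python3 -m jog '[[0,0,-0.05,0,1],[0,0,0,0,1]]'
```

```text
time: 9.18
eef_pos: [0.5801, 0.0198, 0.1142]
eef_rot: [0.819, 0.574, 0.0, 0.0]
contact_force: [-1.4, -0.1, 2.6]
width: 0.0116
gripper_force: 30.0
time: 9.43
eef_pos: [0.5801, 0.0198, 0.1139]
eef_rot: [0.819, 0.574, 0.0, 0.0]
contact_force: [-1.9, 0.4, 4.7]
width: 0.012
gripper_force: 30.0
time: 9.68
eef_pos: [0.5802, 0.0198, 0.1137]
eef_rot: [0.819, 0.575, 0.0, 0.0]
contact_force: [-2.1, -0.2, 6.0]
width: 0.0117
gripper_force: 30.0
```

Lugs rest on the bezel at 6 N. Now I turn clockwise to search for the slot.

```bash

python3 -m jog '[[0,0,0,-2,1],[0,0,0,0,1]]'
python3 -m jog '[[0,0,0,-2,1],[0,0,0,0,1]]'
python3 -m jog '[[0,0,0,-2,1],[0,0,0,0,1]]'
python3 -m jog '[[0,0,0,-2,1],[0,0,0,0,1]]'
```

```text
time: 9.93
eef_pos: [0.5802, 0.0198, 0.1135]
eef_rot: [0.828, 0.56, 0.0, 0.0]
contact_force: [-3.0, 0.1, 5.8]
width: 0.0118
gripper_force: 30.0
time: 10.18
eef_pos: [0.5805, 0.0197, 0.1128]
eef_rot: [0.838, 0.545, 0.001, 0.0]
contact_force: [1.8, 0.1, 2.0]
width: 0.012
gripper_force: 30.0
time: 10.42
eef_pos: [0.5804, 0.0197, 0.1128]
eef_rot: [0.848, 0.531, 0.0, 0.0]
contact_force: [2.0, -0.9, 2.3]
width: 0.0118
gripper_force: 30.0
time: 10.68
eef_pos: [0.58, 0.0198, 0.1126]
eef_rot: [0.857, 0.516, 0.0, 0.0]
contact_force: [1.4, -0.9, 1.6]
width: 0.0114
gripper_force: 30.0
```

It dropped at about 66°: force down to the spring's 2 N. Check torque and push down a little.

```bash

python3 -c "
from rig import read_state;s=read_state();print(s['wrist_torque'])"
python3 -m jog '[[0,0,-0.1,0,1],[0,0,-0.1,0,1],[0,0,0,0,1]]'
python3 -c "
from rig import read_state;s=read_state();print(s['wrist_torque'])"
```

```text
[-0.17399132 -0.22351575 -0.03428077]
time: 11.05
eef_pos: [0.5801, 0.0198, 0.1108]
eef_rot: [0.857, 0.516, 0.0, 0.0]
contact_force: [1.5, 0.2, 3.5]
width: 0.0115
gripper_force: 30.0
[-0.1370601  -0.14609748  0.00250611]
```

```bash

python3 -m jog '[[0,0,-0.15,0,1],[0,0,-0.15,0,1],[0,0,0,0,1]]'
python3 -m jog '[[0,0,-0.15,0,1],[0,0,-0.15,0,1],[0,0,0,0,1]]'
python3 -m jog '[[0,0,-0.1,0,1],[0,0,0,0,1],[0,0,0,0,1]]'
python3 -c "
from rig import read_state;s=read_state();print(s['wrist_torque'])"
```

```text
time: 11.42
eef_pos: [0.5801, 0.0198, 0.1079]
eef_rot: [0.857, 0.516, 0.0, 0.0]
contact_force: [1.3, -0.2, 4.9]
width: 0.012
gripper_force: 30.0
time: 11.8
eef_pos: [0.5802, 0.0198, 0.1054]
eef_rot: [0.857, 0.516, 0.0, 0.0]
contact_force: [-0.1, -0.8, 6.4]
width: 0.0121
gripper_force: 30.0
time: 12.18
eef_pos: [0.5803, 0.0198, 0.1047]
eef_rot: [0.857, 0.516, 0.0, 0.0]
contact_force: [-1.1, -0.4, 7.7]
width: 0.0117
gripper_force: 30.0
[-0.12608603  0.16819159  0.0092779 ]
```

```bash

python3 -m jog '[[0,0,-0.1,0,1],[0,0,0,0,1],[0,0,0,0,1]]'
python3 -m jog '[[0,0,-0.05,0,1],[0,0,0,0,1],[0,0,0,0,1]]'
python3 -m jog '[[0,0,-0.05,0,1],[0,0,0,0,1],[0,0,0,0,1]]'
```

```text
time: 12.55
eef_pos: [0.5803, 0.0198, 0.1038]
eef_rot: [0.857, 0.516, 0.0, 0.0]
contact_force: [-0.7, -0.7, 8.4]
width: 0.0115
gripper_force: 30.0
time: 12.92
eef_pos: [0.5803, 0.0198, 0.1034]
eef_rot: [0.857, 0.516, 0.0, 0.0]
contact_force: [-0.6, 0.2, 8.6]
width: 0.0116
gripper_force: 30.0
time: 13.3
eef_pos: [0.5803, 0.0198, 0.103]
eef_rot: [0.857, 0.516, 0.0, 0.0]
contact_force: [-0.5, -0.5, 8.6]
width: 0.0121
gripper_force: 30.0
```

Nose is about 43.9 mm deep, within the 43–44.5 mm window. Turning clockwise.

```bash
T(){ python3 -c "
from rig import read_state;s=read_state();print('tz',s['wrist_torque'][2])"; }
python3 -m jog '[[0,0,0,-4,1],[0,0,0,-4,1],[0,0,0,0,1]]'; T
python3 -m jog '[[0,0,0,-5,1],[0,0,0,-5,1],[0,0,0,0,1]]'; T
```

```text
time: 13.68
eef_pos: [0.5805, 0.0198, 0.1031]
eef_rot: [0.891, 0.455, 0.001, 0.0]
contact_force: [-0.5, 0.7, 8.2]
width: 0.012
gripper_force: 30.0
tz 0.07453399132507281
time: 14.05
eef_pos: [0.5807, 0.0198, 0.1032]
eef_rot: [0.927, 0.376, 0.001, 0.0]
contact_force: [-0.3, -0.1, 9.3]
width: 0.0116
gripper_force: 30.0
tz 0.006353958295114653
```

```bash
T(){ python3 -c "
from rig import read_state;s=read_state();print('tz',s['wrist_torque'][2])"; }
python3 -m jog '[[0,0,0,-5,1],[0,0,0,-5,1],[0,0,0,0,1]]'; T
python3 -m jog '[[0,0,0,-5,1],[0,0,0,-5,1],[0,0,0,0,1]]'; T
python3 -m jog '[[0,0,0,-4,1],[0,0,0,-2,1],[0,0,0,0,1]]'; T
```

```text
time: 14.42
eef_pos: [0.5808, 0.0198, 0.1033]
eef_rot: [0.956, 0.293, 0.001, 0.0]
contact_force: [0.1, -1.2, 9.3]
width: 0.0117
gripper_force: 30.0
tz 0.04898544318102572
time: 14.8
eef_pos: [0.5809, 0.0198, 0.1033]
eef_rot: [0.978, 0.209, 0.001, 0.0]
contact_force: [0.7, -1.1, 8.6]
width: 0.0122
gripper_force: 30.0
tz -0.008493582229770594
time: 15.18
eef_pos: [0.5809, 0.0197, 0.1033]
eef_rot: [0.988, 0.158, 0.001, 0.0]
contact_force: [0.7, -0.2, 8.4]
width: 0.0116
gripper_force: 30.0
tz 0.005336395536268959
```

```bash
T(){ python3 -c "
from rig import read_state;s=read_state();print('tz',s['wrist_torque'][2])"; }
python3 -m jog '[[0,0,0,-2,1],[0,0,0,0,1]]'; T
python3 -m jog '[[0,0,0,-1.5,1],[0,0,0,0,1]]'; T
python3 -m jog '[[0,0,0,-1.5,1],[0,0,0,0,1]]'; T
```

```text
time: 15.42
eef_pos: [0.5809, 0.0197, 0.1033]
eef_rot: [0.99, 0.14, 0.001, 0.0]
contact_force: [0.3, -0.5, 9.5]
width: 0.0118
gripper_force: 30.0
tz -0.05542304982831088
time: 15.68
eef_pos: [0.5809, 0.0197, 0.1033]
eef_rot: [0.992, 0.127, 0.001, 0.0]
contact_force: [0.5, -0.0, 9.9]
width: 0.012
gripper_force: 30.0
tz -0.017966826412799307
time: 15.92
eef_pos: [0.5809, 0.0197, 0.1033]
eef_rot: [0.993, 0.114, 0.001, 0.0]
contact_force: [-0.8, -0.6, 8.4]
width: 0.0116
gripper_force: 30.0
tz -0.01866446003826323
```

```bash
T(){ python3 -c "
from rig import read_state;s=read_state();print('tz',s['wrist_torque'][2])"; }
python3 -m jog '[[0,0,0,-1.5,1],[0,0,0,0,1]]'; T
python3 -m jog '[[0,0,0,-1.5,1],[0,0,0,0,1]]'; T
```

```text
time: 16.18
eef_pos: [0.5809, 0.0196, 0.1033]
eef_rot: [0.995, 0.101, 0.001, 0.0]
contact_force: [0.6, -0.9, 9.5]
width: 0.012
gripper_force: 30.0
tz 0.058558358135950464
time: 16.42
eef_pos: [0.5809, 0.0194, 0.1033]
eef_rot: [0.996, 0.088, 0.001, 0.001]
contact_force: [0.4, -2.2, 8.8]
width: 0.0116
gripper_force: 30.0
tz 0.06526724296962405
```

```bash
T(){ python3 -c "
from rig import read_state;s=read_state();print('tz',s['wrist_torque'][2])"; }
python3 -m jog '[[0,0,0,-1.5,1],[0,0,0,0,1]]'; T
python3 -m jog '[[0,0,0,-1.5,1],[0,0,0,0,1]]'; T
```

```text
time: 16.68
eef_pos: [0.5809, 0.0193, 0.1033]
eef_rot: [0.997, 0.075, 0.001, 0.001]
contact_force: [0.6, -2.0, 8.9]
width: 0.0117
gripper_force: 30.0
tz 0.09175326922551577
time: 16.92
eef_pos: [0.5809, 0.0192, 0.1033]
eef_rot: [0.998, 0.062, 0.001, 0.001]
contact_force: [0.2, -1.4, 8.7]
width: 0.0114
gripper_force: 30.0
tz 0.2042893020123421
```

The torque rises to 0.2 Nm, so it is at the stop. I back off a little and relax upward.

```bash
T(){ python3 -c "
from rig import read_state;s=read_state();print('tz',s['wrist_torque'][2])"; }
python3 -m jog '[[0,0,0,5,1],[0,0,0,0,1]]'; T
python3 -m jog '[[0,0,0.15,0,1],[0,0,0.15,0,1],[0,0,0,0,1]]'; T
python3 -m jog '[[0,0,0.1,0,1],[0,0,0.1,0,1],[0,0,0,0,1]]'; T
```

```text
time: 17.18
eef_pos: [0.5809, 0.0194, 0.1033]
eef_rot: [0.994, 0.106, 0.001, 0.0]
contact_force: [0.3, -0.6, 9.0]
width: 0.0116
gripper_force: 30.0
tz 0.026739948271433497
time: 17.55
eef_pos: [0.5808, 0.0195, 0.1059]
eef_rot: [0.994, 0.106, 0.001, 0.0]
contact_force: [1.0, -1.7, 8.4]
width: 0.0117
gripper_force: 30.0
tz -0.031037751096140036
time: 17.92
eef_pos: [0.5807, 0.0194, 0.1076]
eef_rot: [0.994, 0.106, 0.001, 0.0]
contact_force: [1.7, -1.1, 5.6]
width: 0.0116
gripper_force: 30.0
tz 0.022223088997334606
```

```bash

python3 -m jog '[[0,0,0.08,0,1],[0,0,0,0,1]]'
python3 -m jog '[[0,0,0.08,0,1],[0,0,0,0,1]]'
python3 -m jog '[[0,0,0.06,0,1],[0,0,0,0,1]]'
```

```text
time: 18.18
eef_pos: [0.5806, 0.0195, 0.1079]
eef_rot: [0.994, 0.106, 0.001, 0.0]
contact_force: [3.3, -0.9, 4.7]
width: 0.0119
gripper_force: 30.0
time: 18.42
eef_pos: [0.5805, 0.0195, 0.108]
eef_rot: [0.994, 0.106, 0.001, 0.0]
contact_force: [4.8, -2.3, 1.5]
width: 0.0115
gripper_force: 30.0
time: 18.68
eef_pos: [0.5804, 0.0195, 0.1081]
eef_rot: [0.994, 0.106, 0.001, 0.0]
contact_force: [5.3, -2.4, -1.4]
width: 0.012
gripper_force: 30.0
```

It stops at z = 0.108, where I expected the lock, and the force reverses, so the notch holds it. Releasing.

```bash

python3 -m jog '[[0,0,-0.05,0,1],[0,0,0,0,0.7],[0,0,0,0,0.7],[0,0,0,0,0.7],[0,0,0,0,0.7]]'
python3 -m jog '[[0,0,0.5,0,0.7],[0,0,2,0,0.7],[0,0,4,0,0.7],[0,0,6,0,0.7],[0,0,0,0,0.7]]'
python3 -m jog '[[-4,6,2,0,0.7],[-4,6,2,0,0.7],[-4,6,0,0,0.7],[-4,6,0,0,0.7],[0,0,0,0,0.7]]'
python3 - <<'E'
from h import *
S=viewer.camera("scene");T=viewer.camera("top")
for k in(.0,):
    c=(.5805,.0195)
    for n,im in(("top",T),("scene",S)):
        u,v=proj(n,[*c,.115]).astype(int);m=mask(im,50,85,(u-15,v-15,u+16,v+16));ys,xs=np.nonzero(m)
        print(n,len(xs),xs.mean(),ys.mean()," expected bar-top centre",proj(n,[*c,.095-.039+.0665]),"flange",proj(n,[*c,.0595+.045]))
cv2.imwrite("pics/c4.png",np.hstack([crop(T,*proj("top",[*c,.1]),25,390),crop(S,*proj("scene",[*c,.1]),25,390)]))
E
```

```text
time: 19.3
eef_pos: [0.5795, 0.0199, 0.108]
eef_rot: [0.994, 0.106, -0.001, -0.0]
contact_force: [-0.1, 0.5, -0.3]
width: 0.0283
gripper_force: 0.0
time: 19.92
eef_pos: [0.5837, 0.0196, 0.2426]
eef_rot: [0.994, 0.106, 0.007, 0.001]
contact_force: [0.6, 0.7, -0.1]
width: 0.0285
gripper_force: 0.0
time: 20.55
eef_pos: [0.4417, 0.2268, 0.2675]
eef_rot: [0.994, 0.109, 0.0, -0.0]
contact_force: [-0.4, -0.9, -0.1]
width: 0.0285
gripper_force: 0.0
top 25 237.92 178.56  expected bar-top centre [237.89540585 177.07846704] flange [237.99728822 178.25588024]
scene 65 257.33846153846156 210.01538461538462  expected bar-top centre [257.22708322 206.92018877] flange [257.15055796 210.98398086]
```

View pics/c4.png

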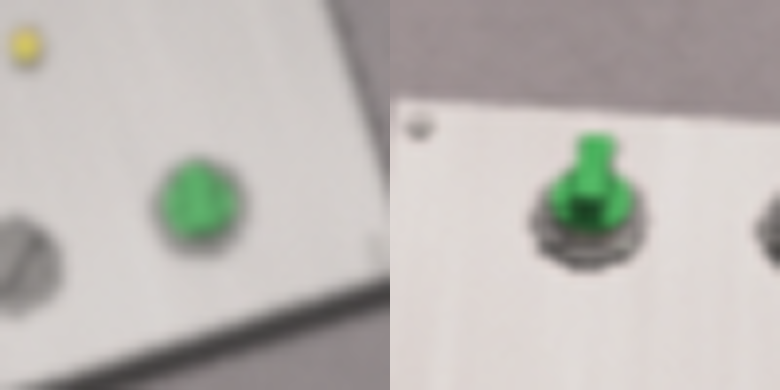

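The green carrier sits upright in the socket, at (197,205) in the top crop and (590,190) in the scene crop. The flange is at the expected locked height and the arm is clear.

```bash
python3 -c "
from rig import env;print(env.finish_job())"
```

```text
the job is handed in; nothing more can be done
None
```

The green carrier is locked in the socket and let go, with the arm clear. The job is handed in (it returned no verdict). I felt the notch hold it, and the last pictures show it at the locked height.

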